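# Tap the stoppers of three volumetric flasks home, blank first

### The arm

A 6-joint arm with a two-finger parallel gripper is mounted at the origin on the work surface. World frame = base frame: x ahead of the robot, y to its left, z up, the work surface at z = 0. Lengths are in m, angles in rad, forces in N, time in s.
With the tool pointing down it reaches from about 0.375 to 0.925 m from the base axis. Payload 5.7 kg.
Tool frame: the origin (TCP) lies on the mounting face of the last link; the fingertips stand 182 mm ahead of it and the grasp point (between the pads) lies 163 mm ahead of it (env.pinch_z is the distance from the TCP to the grasp point, in m); z points along the fingers, y is the line along which they close (so a half turn about z gives the same grasp; the last joint's range is limited). The gripper opens to 88 mm and grips with 3 to 60 N. Pads are 20 mm wide; open, the fingers measure 115 mm over their backs; the gripper's body (75 mm by 178 mm) begins 61 mm behind the grasp point.
Start: joints at [-1.281, 0.359, 1.51, -0, 1.272, -0.115], TCP at [0.236, -0.552, 0.405] pointing down, gripper open.
Joint ranges: [-2.97, 2.97], [-1.01, 2.36], [0.21, 2.38], [-0.96, 4.11], [0.2, 2.71], [-2.98, 2.98]. Speed limits (rad/s): [2.39, 2.39, 3.14, 3.14, 3.14, 3.14].

### API

Orientations are given as a rotation vector (axis times angle).
In Python, from rig import env gives the robot as it stands.
- The arm moves only by the tool apply_moves, never from a script. Its arguments are lists of equal length, an entry for each row: "offset": the shift along the tool's x, y, z each as a share of 40 mm, from -1 to 1, a list of three; "turn": the turn, a rotation vector about the tool's x, y, z each as a share of 2 pi rad, from -1 to 1, a list of three. A call has 1 to 10 rows; each row shifts and turns the commanded pose from where the row before left it, along the tool's axes as they then stand; what a row does not reach is not made up. A row lasts 1/12 s, in which the tool goes at most 41.7 mm and 7.16 degrees, less where a joint would pass 70% of its speed; a pose out of reach is approached as far as the arm can. A call with a number of a shift or a turn outside -1 to 1 is refused whole. A call with a gripper value outside its range is refused whole. "gripper" is the closure, from -1 (fully open) to 1 (shut), set as the call begins (left out, the last holds). The fingers move at their own pace and stop on an object; "force" is the grip in N (left out, the last holds). Time passes only in rows, so rows that do not move let the fingers close. It gives the time, the measured TCP pose, the force, the opening and the grip force at its end, in the units of the state.
- env.state(): the state, without advancing time (a new reading comes with each control period).
- env.capture(name): name is "scene" or "side" or "wrist"; returns a dict with "image" (400x640x3 uint8, red, green, blue), "fx", "fy", "cx", "cy" (pixels), "extrinsics" (4x4, takes a point from camera to world coordinates). Camera axes: x right, y down, z forward; pixel columns grow to the right and rows downward; lengths in m; the calibration is good to about 2 mm. The wrist camera is an equidistant fisheye: a pixel r from the principal point sees the ray r / f radians off the axis. A picture is of the moment at which its call begins. There is no depth.
- env.finish_job(): hands the job in; it is judged then, once.
The state is a dict: "t": time; "q": joint angles; "dq": joint speeds; "joint_torque": joint torques, N m; "position": TCP position; "eef_rot": TCP orientation; "wrist_force": force on the tool from outside, world axes, zero at the start; "moment": the same for the moment, N m; "opening": opening from 0.0 (shut) to 1.0 (fully open); "finger_force": force on a finger pad.
Only numpy, scipy, OpenCV 4.12 (cv2) and the standard library are available. Lean on these libraries where they do the work, as an engineer would, in place of code of your own. Each camera call takes 0.05 s, during which the arm holds its last target. There are 200 camera calls.

### The job

The stoppers of the three white volumetric flasks on the black tray are only set loosely in their necks: with the fingertips, gently tap each one straight down until it is fully home. Go from the cleanest solution to the strongest so that nothing is carried over: the largest flask (the blank) first, then the middle-sized one, then the smallest. Pick nothing up, keep the flasks standing where they are and leave everything else alone.

Things in the scene. Friction and masses are not known exactly. Their poses are not given: they have to be found in the camera images.
- tray: Black plastic spill tray fixed to the bench, 280 x 470 x 18 mm, rim 4 mm thick, inner floor 4 mm above the bench. Origin: centre of its underside on the bench; x across its short side, y along its long side. The three volumetric flasks, the beaker, the reagent jar and the spare stopper stand in it.
- flask_large: White plastic volumetric flask, the 250 ml flask, the largest and tallest of the three: pear-shaped bulb 83 mm across on a flat foot 61 mm across, slim neck, mouth 215 mm above the foot. Stands free on the tray floor and tips over if pushed sideways at the top. Origin: centre of its foot, z up the neck.
- stopper_large_top (a point): Centre of the flat top of this flask's grey stopper. The eight-sided head is 27 mm across and 10 mm thick on a tapered plug. The top is 238 mm above the flask's foot at joint value 0 and 230 mm when the stopper is fully home. Pressed further, the hollow head gives springily: it yields from about 4.5 N, 3 N more per mm, 3 mm at most, then is rigid.
- stopper_large (a joint): How far this stopper has been pushed down into its neck, m: 0 to 0.003 as found (loose, standing 5 to 8 mm proud), 0.008 fully home, where the head's underside is 5 mm above the mouth. It slides straight down the neck against about 3 N of friction, stays where it is left, and stops on its seat at 0.008.
- flask_medium: White plastic volumetric flask, the 100 ml flask, the middle one in size: pear-shaped bulb 62 mm across on a flat foot 46 mm across, slim neck, mouth 180 mm above the foot. Stands free on the tray floor and tips over if pushed sideways at the top. Origin: centre of its foot, z up the neck.
- stopper_medium_top (a point): Centre of the flat top of this flask's grey stopper. The eight-sided head is 25 mm across and 10 mm thick on a tapered plug. The top is 203 mm above the flask's foot at joint value 0 and 195 mm when the stopper is fully home. Pressed further, the hollow head gives springily: it yields from about 4.5 N, 3 N more per mm, 3 mm at most, then is rigid.
- stopper_medium (a joint): How far this stopper has been pushed down into its neck, m: 0 to 0.003 as found (loose, standing 5 to 8 mm proud), 0.008 fully home, where the head's underside is 5 mm above the mouth. It slides straight down the neck against about 3 N of friction, stays where it is left, and stops on its seat at 0.008.
- flask_small: White plastic volumetric flask, the 50 ml flask, the smallest and shortest of the three: pear-shaped bulb 49 mm across on a flat foot 36 mm across, slim neck, mouth 150 mm above the foot. Stands free on the tray floor and tips over if pushed sideways at the top. Origin: centre of its foot, z up the neck.
- stopper_small_top (a point): Centre of the flat top of this flask's grey stopper. The eight-sided head is 23 mm across and 10 mm thick on a tapered plug. The top is 173 mm above the flask's foot at joint value 0 and 165 mm when the stopper is fully home. Pressed further, the hollow head gives springily: it yields from about 4.5 N, 3 N more per mm, 3 mm at most, then is rigid.
- stopper_small (a joint): How far this stopper has been pushed down into its neck, m: 0 to 0.003 as found (loose, standing 5 to 8 mm proud), 0.008 fully home, where the head's underside is 5 mm above the mouth. It slides straight down the neck against about 3 N of friction, stays where it is left, and stops on its seat at 0.008.
- beaker: Bystander: small glass beaker, 50 mm across, 65 mm tall, standing in the tray; origin under its centre.
- reagent_jar: Bystander: white jar with a grey cap, 44 mm across, 75 mm tall, standing in the tray; origin under its centre.
- spare_stopper: Bystander: a spare grey stopper standing upside down on its 27 mm head in the tray, 37 mm tall, not part of any flask; origin under its centre.
- funnel: Bystander: white funnel standing mouth down on the bench, 76 mm across, 95 mm tall; origin under its centre.
- pipette: Bystander: grey and white hand pipette lying on the bench, 270 mm long, 28 mm thick; origin on the bench under its middle, x towards its tip.
- wash_bottle: Bystander: white wash bottle with a bent spout, 72 mm across, 190 mm tall, on the bench; origin under its centre.

How it is judged:
By the outcome, as a careful person would: the job done as asked, in the order asked, and still so for the second after the job is handed in, with the robot touching nothing.
It also fails if it takes over 45 s, if anything falls off the work surface, if the arm or the gripper's body presses on something with over 40 N, if the wrist force passes 120 N, or if a joint passes its speed limit or range.

## Working session

There is one attempt and no reset: what is moved stays moved. The work goes in short steps, Python scripts to look and compute and a tool call to move; the robot and the scene stay as the last step left them, time stands still between calls to the robot, and variables do not carry over. Pictures are saved under pics/ and viewed, at most 10 in all, crops included, and the job is handed in when it is done.

Besides the shell and the picture viewer there is one more tool, called after ">>>" by a JSON object that holds its "fn" and its "kwargs". apply_moves: Moves the arm, as the interface text tells. Its arguments: {"type":"object","properties":{"offset":{"type":"array"},"turn":{"type":"array"},"gripper":{"type":"number"},"force":{"type":"number"}},"required":["offset","turn"]}

```bash
mkdir -p pics; ls
python3 - <<'E'
from rig import env
import cv2
for n in ["scene","side"]:
    c=env.capture(n); cv2.imwrite(f"pics/{n}0.png",c["image"][:,:,::-1]); print(n,c["fx"],c["fy"],c["cx"],c["cy"],c["extrinsics"].round(3).tolist() if hasattr(c["extrinsics"],"round") else c["extrinsics"])
s=env.state(); print(s)
E
```

```text
pics
scene 372.64765058756194 372.64765058756194 319.72454134553345 197.38341914912277 [[0.237, 0.578, -0.781, 1.316], [0.971, -0.158, 0.178, -0.191], [-0.02, -0.8, -0.599, 0.782], [0.0, 0.0, 0.0, 1.0]]
side 395.536932404786 395.536932404786 314.7068552767947 198.47760178152183 [[-0.873, -0.25, 0.419, 0.071], [-0.488, 0.417, -0.767, 0.784], [0.016, -0.874, -0.486, 0.658], [0.0, 0.0, 0.0, 1.0]]
{'t': 0.1, 'q': array([-1.28109234e+00,  3.59471869e-01,  1.51131756e+00,  2.42637580e-05,
        1.27253057e+00, -1.15110898e-01]), 'dq': array([ 0.00038712, -0.00268694, -0.0034925 , -0.00081331,  0.00015501,
       -0.00136513]), 'joint_torque': array([ 6.71187827e-04, -5.16356206e+01, -2.71408010e+01,  6.76836516e-02,
        2.76002905e-02, -2.05731129e-05]), 'position': array([ 0.23620789, -0.55119864,  0.40387277]), 'eef_rot': array([-3.07577309e+00, -6.31191408e-01,  2.00170659e-04]), 'wrist_force': array([ 0.45800101,  0.80193973, -0.12587694]), 'moment': array([-0.0294403 , -0.02706457,  0.01557543]), 'finger_force': 0.0, 'opening': 0.9990845902164561}
```

View pics/scene0.png

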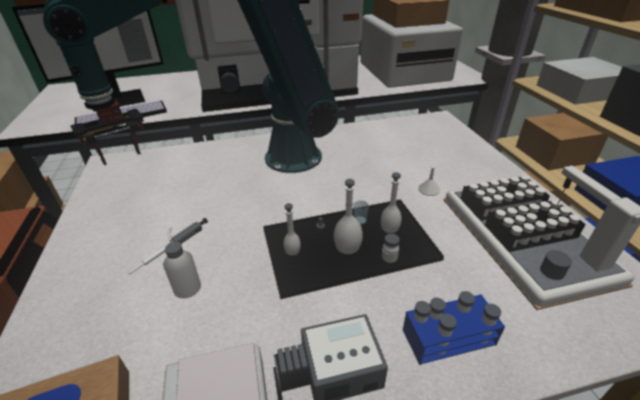

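View pics/side0.png

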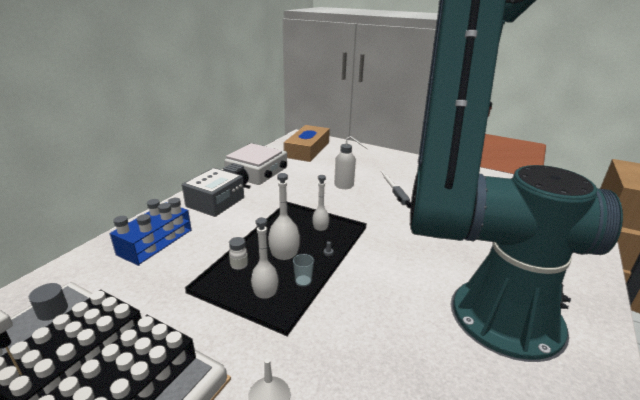

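In the scene view the stoppers are at about (349,183) large, (396,176) medium and (289,207) small. In the side view they are at (283,178), (262,222) and (321,180). Next I'll zoom in to measure them.

Run:
```python
import cv2,numpy as np
P={"scene":[(349,186),(396,179),(289,210)],"side":[(283,182),(262,226),(321,184)]}
rows=[]
for n in P:
    im=cv2.imread(f"pics/{n}0.png")
    rows.append(np.hstack([cv2.resize(im[y-16:y+16,x-16:x+16],(256,256),interpolation=cv2.INTER_NEAREST) for x,y in P[n]]))
cv2.imwrite("pics/crops.png",np.vstack(rows))
```

```text
(no output)
```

View pics/crops.png

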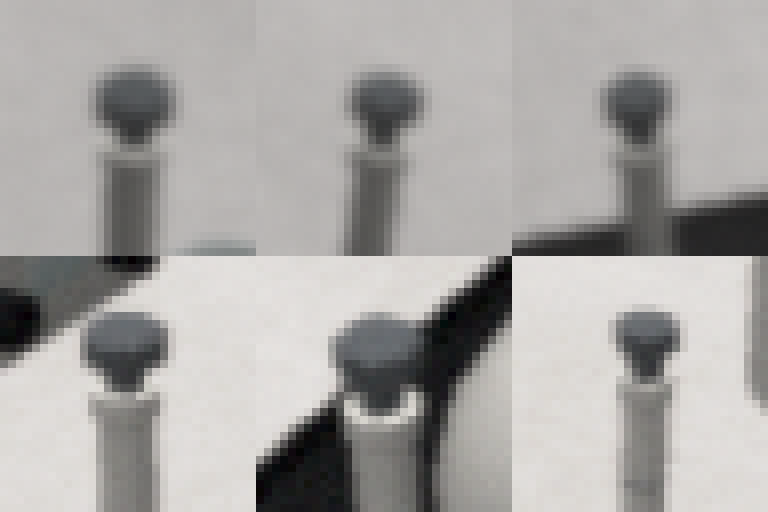

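```bash
cat > h.py <<'E'
import numpy as np,cv2
from scipy.spatial.transform import Rotation as R
F={"large":(.242,.0135),"medium":(.207,.0125),"small":(.177,.0115)}
def ray(c,u,v):
    E=np.array(c["extrinsics"]);d=E[:3,:3]@[(u-c["cx"])/c["fx"],(v-c["cy"])/c["fy"],1];return E[:3,3],d/np.linalg.norm(d)
def onz(c,u,v,z):
    o,d=ray(c,u,v);return o+d*(z-o[2])/d[2]
def head(g,x,y):
    """sub-pixel middle column and top edge of dark head near x,y (full-image, x16 upsample)"""
    k=16;p=np.kron(np.ones(1),1)
    a=cv2.warpAffine(g[y-14:y+14,x-14:x+14],np.float32([[k,0,(k-1)/2],[0,k,(k-1)/2]]),(28*k,28*k),flags=cv2.INTER_LINEAR)
    bg=np.median(g[y-14:y-9,x-4:x+5]);fg=np.median(g[y-1:y+2,x-1:x+2])
    m=(a<(bg+fg)/2)
    col=m[:,14*k-16:14*k+16].mean(1)>.5
    t=next(i for i in range(14*k,0,-1) if not col[i])+1
    r=m[14*k-10:14*k+10].mean(0)>.5
    l=next(i for i in range(14*k,0,-1) if not r[i]);q=next(i for i in range(14*k,28*k) if not r[i])
    f=lambda i:(i-(k-1)/2)/k
    return x-14+(f(l)+f(q))/2, y-14+f(t), (q-l)/k
E
python3 - <<'E'
from h import *
from rig import env
P={"scene":[(349,183),(396,176),(289,207)],"side":[(283,177),(262,221),(321,178)]}
for n in P:
    c=env.capture(n);g=cv2.cvtColor(c["image"],cv2.COLOR_RGB2GRAY).astype(np.float32)
    for (k,(z,r)),(x,y) in zip(F.items(),P[n]):
        u,v,w=head(g,x,y)
        for zz in(z,z-.003):
            p=onz(c,u,v,zz);o=np.array(c["extrinsics"])[:3,3];d=(o-p)[:2];d/=np.linalg.norm(d)
            print(n,k,round(u,2),round(v,2),"width mm",round(w*np.linalg.norm(o-p)/c["fx"]*1e3,1),(p[:2]+d*r*.96).round(4),zz)
E
```

```text
scene large 349.28 178.59 width mm 25.0 [0.5648 0.0586] 0.242
scene large 349.28 178.59 width mm 25.2 [0.5605 0.06  ] 0.239
scene medium 395.75 172.09 width mm 25.7 [0.5172 0.2093] 0.207
scene medium 395.75 172.09 width mm 25.9 [0.513  0.2114] 0.204
scene small 288.12 203.03 width mm 21.2 [ 0.5397 -0.0997] 0.177
scene small 288.12 203.03 width mm 21.3 [ 0.5358 -0.0992] 0.174
side large 282.53 176.59 width mm 0.0 [0.541  0.0842] 0.242
side large 282.53 176.59 width mm 0.0 [0.5444 0.0791] 0.239Traceback (most recent call last):
  File "<stdin>", line 7, in <module>
  File "h.py", line 17, in head
    l=next(i for i in range(14*k,0,-1) if not r[i]);q=next(i for i in range(14*k,28*k) if not r[i])
                                                      ~~~~^^^^^^^^^^^^^^^^^^^^^^^^^^^^^^^^^^^^^^^^^
StopIteration
```

Run:
```python
from h import *
from rig import env
S={"large":(349.28,178.59),"medium":(395.75,172.09),"small":(288.12,203.03)}
T={"large":(282.2,172.5),"medium":(260.9,216.6),"small":(321.4,174.4)}
a=env.capture("scene");b=env.capture("side")
def cen(c,u,v,z,r):
    p=onz(c,u,v,z);o=np.array(c["extrinsics"])[:3,3];d=(o-p)[:2];return p[:2]+d/np.linalg.norm(d)*r*.96
for k,(z,r) in F.items():
    for zz in (z-.004,z-.0015,z+.001):
        print(k,round(zz,4),cen(a,*S[k],zz,r).round(4),cen(b,*T[k],zz,r).round(4))
w=env.capture("wrist");print(w["fx"],w["cx"],w["cy"],np.array(w["extrinsics"]).round(3).tolist())
print(R.from_rotvec(env.state()["eef_rot"]).as_matrix().round(3).tolist())
```

```text
large 0.238 [0.5591 0.0605] [0.5589 0.0585]
large 0.2405 [0.5626 0.0593] [0.5559 0.0629]
large 0.243 [0.5662 0.0582] [0.553  0.0673]
medium 0.203 [0.5116 0.2121] [0.5167 0.2069]
medium 0.2055 [0.5151 0.2103] [0.5142 0.2101]
medium 0.208 [0.5186 0.2086] [0.5117 0.2133]
small 0.173 [ 0.5345 -0.0991] [ 0.5361 -0.1033]
small 0.1755 [ 0.5377 -0.0994] [ 0.5336 -0.0987]
small 0.178 [ 0.541  -0.0998] [ 0.5312 -0.0941]
309.70691628693146 323.3296525005531 198.8200562744197 [[0.394, -0.884, -0.253, 0.304], [-0.919, -0.379, -0.108, -0.523], [-0.001, 0.275, -0.961, 0.383], [0.0, 0.0, 0.0, 1.0]]
[[0.919, 0.394, -0.0], [0.394, -0.919, 0.0], [-0.0, -0.001, -1.0]]
```

>>> {"fn": "apply_moves", "kwargs": {"offset": [[0, 0, -1], [0, 0, -0.95], [0.6, -0.48, 0], [0.6, -0.48, 0], [0.6, -0.48, 0], [0.6, -0.48, 0], [0.6, -0.48, 0], [0.6, -0.48, 0], [0.6, -0.48, 0], [0.6, -0.48, 0]], "turn": [[0, 0, 0], [0, 0, 0], [0, 0, 0], [0, 0, 0], [0, 0, 0], [0, 0, 0], [0, 0, 0], [0, 0, 0], [0, 0, 0], [0, 0, 0]], "gripper": 1, "force": 20}}

```text
t: 1.18
position: [0.3527, -0.3333, 0.4828]
eef_rot: [3.077, 0.631, 0.0]
wrist_force: [0.4, 0.1, -0.7]
opening: 0.281
finger_force: 0.0
```

>>> {"fn": "apply_moves", "kwargs": {"offset": [[0.6, -0.48, 0], [0.6, -0.48, 0], [0.6, -0.48, 0], [0.6, -0.48, 0], [0.6, -0.48, 0], [0.6, -0.48, 0], [0.6, -0.48, 0], [0.6, -0.48, 0], [0.6, -0.48, 0], [0, 0, 0]], "turn": [[0, 0, 0], [0, 0, 0], [0, 0, 0], [0, 0, 0], [0, 0, 0], [0, 0, 0], [0, 0, 0], [0, 0, 0], [0, 0, 0], [0, 0, 0]]}}

```text
t: 2.02
position: [0.4843, -0.0871, 0.4828]
eef_rot: [-3.074, -0.637, -0.003]
wrist_force: [0.9, 0.0, 0.2]
opening: 0.007
finger_force: 0.0
```

>>> {"fn": "apply_moves", "kwargs": {"offset": [[0.64, -0.53, 0], [0.64, -0.53, 0], [0.64, -0.53, 0], [0.64, -0.53, 0], [0.64, -0.53, 0], [0, 0, 0], [0, 0, 0], [0, 0, 0]], "turn": [[0, 0, 0], [0, 0, 0], [0, 0, 0], [0, 0, 0], [0, 0, 0], [0, 0, 0], [0, 0, 0], [0, 0, 0]]}}

```text
t: 2.68
position: [0.5583, 0.0564, 0.4824]
eef_rot: [3.077, 0.632, -0.002]
wrist_force: [-0.4, 0.2, -1.0]
opening: 0.008
finger_force: 0.0
```

Run:
```python
from h import *
from rig import env
w=env.capture("wrist");cv2.imwrite("pics/w1.png",w["image"][:,:,::-1])
s=env.state();print(s["position"],s["eef_rot"])
E=np.array(w["extrinsics"])
def proj(p):
    q=E[:3,:3].T@(np.array(p)-E[:3,3]);th=np.arctan2(np.hypot(*q[:2]),q[2]);r=w["fx"]*th;n=q[:2]/np.hypot(*q[:2]);return (n*r+[w["cx"],w["cy"]]).round(1)
for p in [(.56,.06,.2405),(.5145,.21,.2055),(.5355,-.0995,.1755)]: print(proj(p))
print(proj(s["position"]-[0,0,.182]))
```

```text
[0.55818738 0.05600076 0.48251885] [ 3.07724504e+00  6.30524097e-01 -1.51930380e-03]
[319.3 208.8]
[154.  178.7]
[445.1 263.9]
[323.2 246.5]
```

View pics/w1.png

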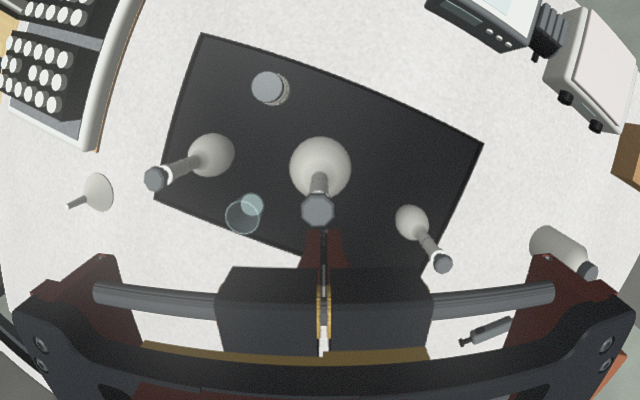

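The wrist view shows the stopper tops at (318,209) large, (154,179) medium and (443,261) small. These match my projected estimates to within about 2 px (roughly 1–2 mm). I'll align over the large flask and descend to just above its stopper.

>>> {"fn": "apply_moves", "kwargs": {"offset": [[0.08, -0.1, 0.3], [0, 0, 0.5], [0, 0, 0.4], [0, 0, 0.1], [0, 0, 0], [0, 0, 0], [0, 0, 0]], "turn": [[0, 0, 0], [0, 0, 0], [0, 0, 0], [0, 0, 0], [0, 0, 0], [0, 0, 0], [0, 0, 0]]}}

```text
t: 3.32
position: [0.5604, 0.0614, 0.4319]
eef_rot: [3.077, 0.63, 0.003]
wrist_force: [-0.1, 0.6, -0.0]
opening: 0.005
finger_force: 0.0
```

Run:
```python
from h import *
from rig import env
w=env.capture("wrist");s=env.state();print(s["position"],s["wrist_force"])
E=np.array(w["extrinsics"])
def proj(p):
    q=E[:3,:3].T@(np.array(p)-E[:3,3]);th=np.arctan2(np.hypot(*q[:2]),q[2]);r=w["fx"]*th;n=q[:2]/np.hypot(*q[:2]);return (n*r+[w["cx"],w["cy"]]).round(1)
print(proj((.5595,.061,.2405)),proj(s["position"]-[0,0,.182]))
cv2.imwrite("pics/w2.png",cv2.resize(w["image"][130:330,220:420,::-1],(600,600),interpolation=cv2.INTER_CUBIC))
```

```text
[0.56041835 0.06159531 0.43195342] [ 0.49246968  1.06925751 -0.51022241]
[322.7 241.7] [322.3 246.6]
```

View pics/w2.png

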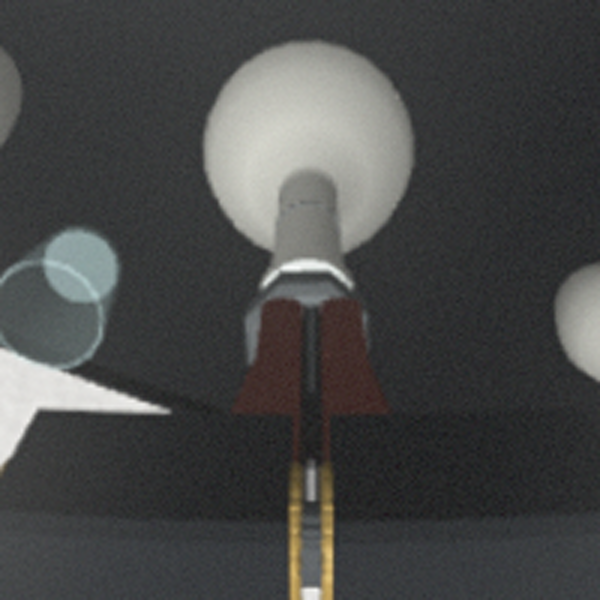

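The closed tips are centred over the large stopper head to within about 1 mm (crop: head centre x≈307, fingers x≈312). Pressing now.

>>> {"fn": "apply_moves", "kwargs": {"offset": [[0, 0, 0.1], [0, 0, 0.1], [0, 0, 0.04], [0, 0, 0.04], [0, 0, 0.04], [0, 0, 0.04], [0, 0, 0.02], [0, 0, 0], [0, 0, 0]], "turn": [[0, 0, 0], [0, 0, 0], [0, 0, 0], [0, 0, 0], [0, 0, 0], [0, 0, 0], [0, 0, 0], [0, 0, 0], [0, 0, 0]]}}

```text
t: 4.12
position: [0.5602, 0.062, 0.416]
eef_rot: [3.077, 0.632, 0.001]
wrist_force: [-1.2, -0.7, 5.0]
opening: 0.007
finger_force: 2.8
```

>>> {"fn": "apply_moves", "kwargs": {"offset": [[0, 0, 0.03], [0, 0, 0], [0, 0, 0]], "turn": [[0, 0, 0], [0, 0, 0], [0, 0, 0]]}}

```text
t: 4.37
position: [0.5603, 0.062, 0.4152]
eef_rot: [3.077, 0.632, 0.002]
wrist_force: [-1.1, 1.0, 7.6]
opening: 0.006
finger_force: 3.9
```

Seated: the tip is at z≈0.233 and the force rose to 7.6 N along the head's spring. Next is the medium flask.

>>> {"fn": "apply_moves", "kwargs": {"offset": [[0, 0, -0.1], [0, 0, -0.4], [0, 0, -0.7], [0.08, -0.77, 0], [0.08, -0.77, 0], [0.08, -0.77, 0], [0.08, -0.77, 0], [0.08, -0.77, 0], [0, 0, 0], [0, 0, 0]], "turn": [[0, 0, 0], [0, 0, 0], [0, 0, 0], [0, 0, 0], [0, 0, 0], [0, 0, 0], [0, 0, 0], [0, 0, 0], [0, 0, 0], [0, 0, 0]]}}

```text
t: 5.2
position: [0.5134, 0.2111, 0.4619]
eef_rot: [3.076, 0.636, -0.001]
wrist_force: [0.3, -0.4, -0.1]
opening: 0.003
finger_force: 0.0
```

Run:
```python
from h import *
from rig import env
w=env.capture("wrist");s=env.state();print(s["position"],s["wrist_force"])
E=np.array(w["extrinsics"])
def proj(p):
    q=E[:3,:3].T@(np.array(p)-E[:3,3]);th=np.arctan2(np.hypot(*q[:2]),q[2]);r=w["fx"]*th;n=q[:2]/np.hypot(*q[:2]);return (n*r+[w["cx"],w["cy"]]).round(1)
print(proj((.5145,.21,.2055)),proj(s["position"]-[0,0,.182]), proj((.5603,.061,.234)))
for d in ((.005,0,0),(0,.005,0)): print(proj(np.array((.5145,.21,.2055))+d))
cv2.imwrite("pics/w3.png",w["image"][:,:,::-1])
```

```text
[0.51384839 0.21013542 0.4619438 ] [ 1.16791366 -0.52610453 -0.20515083]
[324.9 206.1] [324.7 246. ] [511.4 235. ]
[327.4 200.6]
[319.1 203.7]
```

View pics/w3.png

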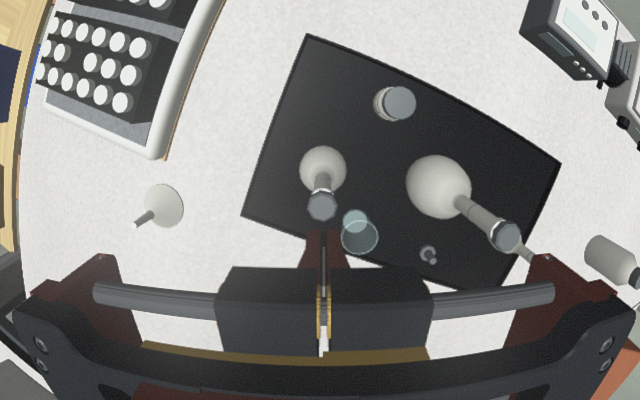

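The medium head centre is at (321.5,206.5) against a predicted (325,206), so I'll shift about 2 mm along tool −y and descend.

>>> {"fn": "apply_moves", "kwargs": {"offset": [[0, -0.05, 0.5], [0, 0, 0.7], [0, 0, 0.35], [0, 0, 0.1], [0, 0, 0], [0, 0, 0]], "turn": [[0, 0, 0], [0, 0, 0], [0, 0, 0], [0, 0, 0], [0, 0, 0], [0, 0, 0]]}}

```text
t: 5.75
position: [0.514, 0.211, 0.3968]
eef_rot: [3.078, 0.63, 0.001]
wrist_force: [-0.5, 0.1, 0.8]
opening: 0.003
finger_force: 0.0
```

Run:
```python
from h import *
from rig import env
w=env.capture("wrist");s=env.state();print(s["position"],s["wrist_force"])
cv2.imwrite("pics/w4.png",cv2.resize(w["image"][130:330,220:420,::-1],(600,600),interpolation=cv2.INTER_CUBIC))
```

```text
[0.51408326 0.21121801 0.39732324] [-0.41301626 -0.57412485  0.67968142]
```

View pics/w4.png

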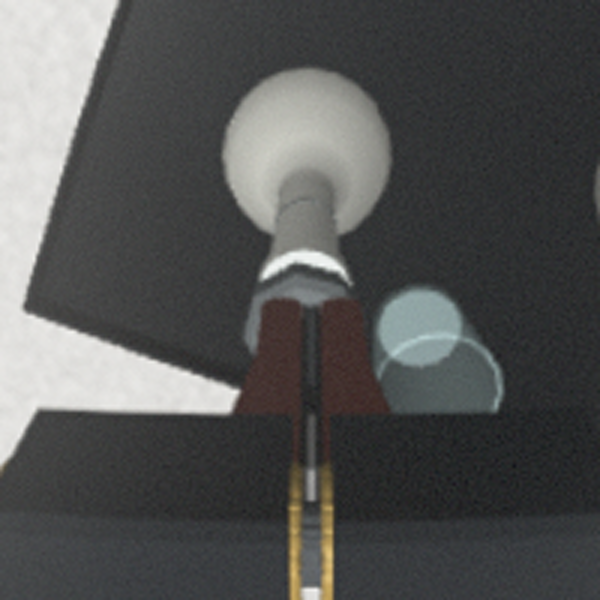

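The tips are about 2 mm right of the head centre (crop: head x≈303, fingers x≈312). I'll shift −y and press.

>>> {"fn": "apply_moves", "kwargs": {"offset": [[0, -0.04, 0], [0, 0, 0.1], [0, 0, 0.1], [0, 0, 0.04], [0, 0, 0.04], [0, 0, 0.04], [0, 0, 0.04], [0, 0, 0.04], [0, 0, 0], [0, 0, 0]], "turn": [[0, 0, 0], [0, 0, 0], [0, 0, 0], [0, 0, 0], [0, 0, 0], [0, 0, 0], [0, 0, 0], [0, 0, 0], [0, 0, 0], [0, 0, 0]]}}

```text
t: 6.63
position: [0.5131, 0.2133, 0.3808]
eef_rot: [-3.077, -0.632, -0.002]
wrist_force: [-0.3, 0.2, 6.1]
opening: 0.001
finger_force: 3.0
```

>>> {"fn": "apply_moves", "kwargs": {"offset": [[0, 0, 0.025], [0, 0, 0], [0, 0, 0]], "turn": [[0, 0, 0], [0, 0, 0], [0, 0, 0]]}}

```text
t: 6.88
position: [0.5131, 0.2133, 0.3801]
eef_rot: [-3.077, -0.632, -0.003]
wrist_force: [-0.5, 0.0, 8.6]
opening: 0.005
finger_force: 4.0
```

Seated: tip at z≈0.198, 8.6 N. Retracting and moving to the small flask.

>>> {"fn": "apply_moves", "kwargs": {"offset": [[0, 0, -0.1], [0, 0, -0.4], [0, 0, -0.8], [0, 0, -0.8], [-0.285, 0.82, 0], [-0.285, 0.82, 0], [-0.285, 0.82, 0], [-0.285, 0.82, 0], [-0.285, 0.82, 0], [-0.285, 0.82, 0]], "turn": [[0, 0, 0], [0, 0, 0], [0, 0, 0], [0, 0, 0], [0, 0, 0], [0, 0, 0], [0, 0, 0], [0, 0, 0], [0, 0, 0], [0, 0, 0]]}}

```text
t: 7.72
position: [0.5268, 0.0038, 0.4628]
eef_rot: [-3.077, -0.632, 0.002]
wrist_force: [0.8, 0.2, 0.3]
opening: 0.006
finger_force: 0.0
```

>>> {"fn": "apply_moves", "kwargs": {"offset": [[-0.285, 0.82, 0], [-0.285, 0.82, 0], [-0.285, 0.82, 0], [0, 0, 0], [0, 0, 0], [0, 0, 0]], "turn": [[0, 0, 0], [0, 0, 0], [0, 0, 0], [0, 0, 0], [0, 0, 0], [0, 0, 0]]}}

```text
t: 8.22
position: [0.5343, -0.0983, 0.4627]
eef_rot: [-3.076, -0.63, 0.002]
wrist_force: [-0.8, -0.3, 0.1]
opening: 0.006
finger_force: 0.0
```

Run:
```python
from h import *
from rig import env
w=env.capture("wrist");s=env.state();print(s["position"],s["wrist_force"])
E=np.array(w["extrinsics"])
def proj(p):
    q=E[:3,:3].T@(np.array(p)-E[:3,3]);th=np.arctan2(np.hypot(*q[:2]),q[2]);r=w["fx"]*th;n=q[:2]/np.hypot(*q[:2]);return (n*r+[w["cx"],w["cy"]]).round(1)
print(proj((.5355,-.0995,.1755)),proj(s["position"]*[1,1,0]+[0,0,.1755]))
cv2.imwrite("pics/w5.png",cv2.resize(w["image"][100:300,200:440,::-1],(720,600),interpolation=cv2.INTER_CUBIC))
```

```text
[ 0.53430585 -0.09768775  0.46284491] [-0.19105162 -0.10089372 -0.33999053]
[325.4 195.7] [323.  196.1]
```

View pics/w5.png

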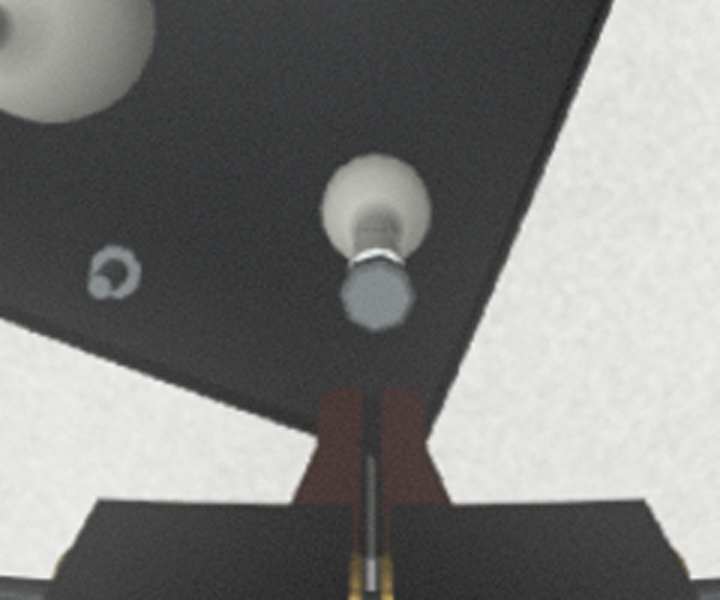

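The small head centre is at about (325.7,198) and the tip axis projects to (323,196), so I'll correct about +1.8 mm in y and −1.2 mm in x, then descend.

>>> {"fn": "apply_moves", "kwargs": {"offset": [[-0.03, 0.045, 0.5], [0, 0, 0.8], [0, 0, 0.7], [0, 0, 0.3], [0, 0, 0.1], [0, 0, 0], [0, 0, 0]], "turn": [[0, 0, 0], [0, 0, 0], [0, 0, 0], [0, 0, 0], [0, 0, 0], [0, 0, 0], [0, 0, 0]]}}

```text
t: 8.85
position: [0.5346, -0.0999, 0.368]
eef_rot: [3.077, 0.634, 0.001]
wrist_force: [0.5, 0.2, 0.8]
opening: 0.003
finger_force: 0.0
```

Run:
```python
from h import *
from rig import env
w=env.capture("wrist");s=env.state();print(s["position"],s["wrist_force"])
cv2.imwrite("pics/w6.png",cv2.resize(w["image"][130:330,220:420,::-1],(600,600),interpolation=cv2.INTER_CUBIC))
```

```text
[ 0.5348319  -0.10018357  0.36845266] [ 0.06120581  0.94016229 -0.31979757]
```

View pics/w6.png

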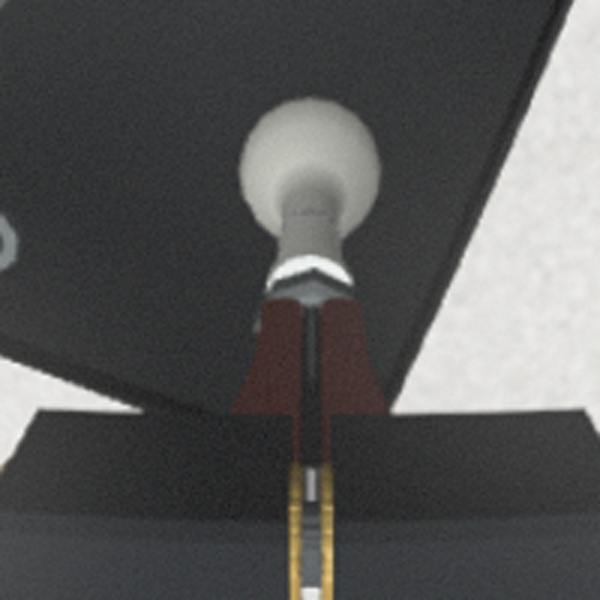

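The tips are centred on the small stopper (x≈310 for both in the crop). Pressing.

>>> {"fn": "apply_moves", "kwargs": {"offset": [[0, 0, 0.1], [0, 0, 0.1], [0, 0, 0.04], [0, 0, 0.04], [0, 0, 0.04], [0, 0, 0.04], [0, 0, 0.04], [0, 0, 0.03], [0, 0, 0], [0, 0, 0]], "turn": [[0, 0, 0], [0, 0, 0], [0, 0, 0], [0, 0, 0], [0, 0, 0], [0, 0, 0], [0, 0, 0], [0, 0, 0], [0, 0, 0], [0, 0, 0]]}}

```text
t: 9.73
position: [0.5346, -0.1009, 0.3506]
eef_rot: [3.077, 0.631, 0.002]
wrist_force: [-1.5, -0.3, 6.8]
opening: 0.007
finger_force: 3.3
```

>>> {"fn": "apply_moves", "kwargs": {"offset": [[0, 0, 0.02], [0, 0, 0], [0, 0, 0]], "turn": [[0, 0, 0], [0, 0, 0], [0, 0, 0]]}}

```text
t: 9.98
position: [0.5347, -0.1009, 0.3501]
eef_rot: [3.077, 0.631, 0.002]
wrist_force: [-0.7, 0.4, 7.5]
opening: 0.007
finger_force: 4.1
```

>>> {"fn": "apply_moves", "kwargs": {"offset": [[0, 0, -0.1], [0, 0, -0.4], [0, 0, -0.9], [0, 0, -0.9], [0, 0, -0.9], [0, 0, -0.5], [0, 0, 0], [0, 0, 0], [0, 0, 0]], "turn": [[0, 0, 0], [0, 0, 0], [0, 0, 0], [0, 0, 0], [0, 0, 0], [0, 0, 0], [0, 0, 0], [0, 0, 0], [0, 0, 0]]}}

```text
t: 10.73
position: [0.5338, -0.1006, 0.4959]
eef_rot: [-3.076, -0.631, 0.003]
wrist_force: [0.1, -0.0, -0.5]
opening: 0.007
finger_force: 0.0
```

Run:
```python
from rig import env
import cv2,numpy as np
P={"scene":[(349,186),(396,179),(289,210)],"side":[(283,182),(262,226),(321,184)]}
rows=[]
for n in P:
    im=env.capture(n)["image"][:,:,::-1]
    rows.append(np.hstack([cv2.resize(im[y-16:y+16,x-16:x+16],(256,256),interpolation=cv2.INTER_NEAREST) for x,y in P[n]]))
cv2.imwrite("pics/crops2.png",np.vstack(rows))
```

```text
(no output)
```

View pics/crops2.png

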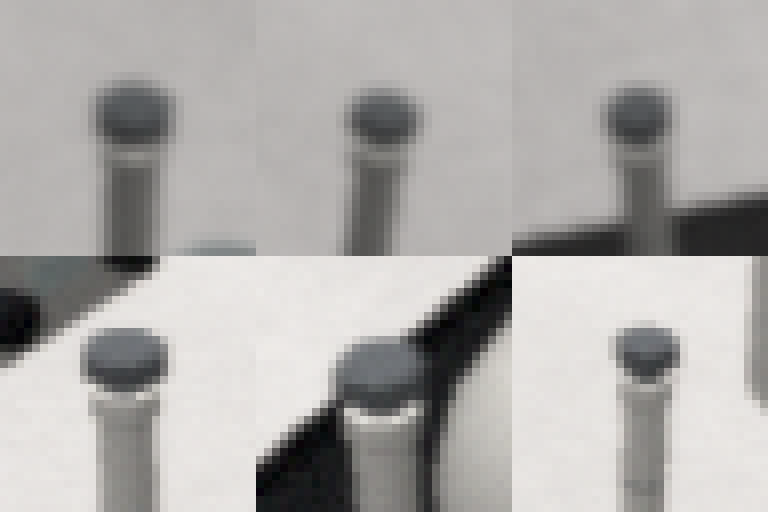

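All three heads now sit about 2 px (5–8 mm) lower and close to the mouths, and the flask necks are in the same pixels as before.

```bash
python3 -c "
from rig import env
print(env.finish_job())"
```

```text
the job is handed in; nothing more can be done
None
```

All three stoppers were tapped home in order (large, medium, small) with at most about 9 N read at the wrist, the flasks still stand where they were, and the job was handed in at about 11 s; no verdict came back.

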